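Clamp a bearing housing on the magnetic chuck

ROBOT

A 7-joint arm with a two-finger parallel gripper is mounted at the origin on the work surface. World frame = base frame: x ahead of the robot, y to its left, z up, the work surface at z = 0. Lengths are in m, angles in rad, forces in N, time in s.
With the tool pointing down it reaches from about 0.425 to 0.95 m from the base axis. Payload 16.7 kg.
Tool frame: the origin (TCP) lies on the centre line of the jaws, within the pads' length; the fingertips stand ahead of it and the grasp point (between the pads) lies 5 mm behind it (tip_reach is the z of the fingertips in the tool frame, in m); z points along the fingers, y is the line along which they close (so a half turn about z gives the same grasp; the last joint's range is limited). The gripper opens to 94 mm and grips with 3 to 60 N. Pads are 16 mm wide; open, the fingers measure 119 mm over their backs; the gripper's body (75 mm by 177 mm) begins 78 mm behind the grasp point.
Start: joints at [1.097, 0.426, 0.074, 1.606, -0.034, 1.111, -0.067], TCP at [0.215, -0.64, 0.219] pointing down, gripper open.
Joint ranges: [-2.85, 2.85], [-0.5, 2.14], [-1.23, 1.37], [0.21, 2.46], [-1.02, 4.16], [0.16, 2.05], [-2.73, 2.73]. Speed limits (rad/s): [1.89, 1.89, 2.39, 2.39, 3.01, 3.01, 3.01].

INTERFACE

Orientations are given as a unit quaternion [x, y, z, w].
In Python, from cell import * gives the robot as it stands.
- The arm moves only by the tool jog_arm, never from a script. Its argument "commands" is text: rows parted by semicolons, each of 4 numbers parted by spaces: the shift along the tool's x, y, z in mm, then the turn about the tool's z in degrees. A call has 1 to 12 rows; each row shifts and turns the commanded pose from where the row before left it, along the tool's axes as they then stand; what a row does not reach is not made up. A row lasts 1/12 s, in which the tool goes at most 41.7 mm and 7.16 degrees, less where a joint would pass 70% of its speed; a pose out of reach is approached as far as the arm can. A call is refused whole if a number of a shift passes 41.7 or a number of a turn 7.16, either way. A call with a gripper value outside its range is refused whole. "fingers" is the finger opening in mm, from 0 to 94, set as the call begins (left out, the last holds). The fingers move at their own pace and stop on an object; "force" is the grip in N (left out, the last holds). Time passes only in rows, so rows that do not move let the fingers close. It gives the time, the measured TCP pose, the force, the opening and the grip force at its end, in the units of the state.
- get_state(): the state, without advancing time (a new reading comes with each control period).
- read_camera(name): name is "scene" or "side" or "wrist"; returns the picture (400x640x3 uint8, red, green, blue); there is no depth.
- get_calibration(name): a dict with "mtx" (3x3 intrinsics, pixels), "R" (3x3) and "t" (3): a world point X has camera coordinates R X + t. Camera axes: x right, y down, z forward; pixel columns grow to the right and rows downward; lengths in m; the calibration is good to about 2 mm. A picture is of the moment at which its call begins: read the wrist's pose just before it. get_calibration takes no time and is no camera call; for the wrist camera it gives the pose at the moment of the call.
- job_done(): hands the job in; it is judged then, once.
Trained networks look in the newest picture that a camera, given by its name, has taken for a name from the list of things; names that differ only in an ending like _2 or _b are one class to them, and where a whole thing is asked for, a point or a joint stands for the part that bears it (a point fixed in the world has none). Each returns a list of dicts, best first, with "confidence" (0 to 1); they miss things now and then, are a little off and sometimes report something else, mostly with a low value. They report only what shows in the picture. A call takes as long as a camera call.
- find_in(camera, label): "pixel" ([column, row] in pixels, amid what is visible of it).
- cut_out(camera, label): "region" (400x640 bool, what is visible of it) and "pixel" ([column, row] in pixels, amid what is visible of it).
- spot_point(camera, label): "pixel" ([column, row] in pixels: a listed point, or the origin of a listed thing).
The state is a dict: "time_s": time; "joint_positions": joint angles; "joint_vel": joint speeds; "joint_torque": joint torques, N m; "ee_pos": TCP position; "orientation": TCP orientation; "wrist_force": force on the tool from outside, world axes, zero at the start; "wrist_torque": the same for the moment, N m; "grip_width": finger opening in m; "grip_force": force on a finger pad.
Only numpy, scipy, OpenCV 4.12 (cv2) and the standard library are available. Lean on these libraries where they do the work, as an engineer would, in place of code of your own. Each camera call takes 0.05 s, during which the arm holds its last target. There are 200 camera calls.

TASK

Without lifting it off the plate, push the bearing housing across the magnetic chuck until its long side lies flush against the long back rail and its end is up against the short end rail. Then switch the magnet on by turning the black knob clockwise (seen from above) all the way to its end stop. Leave the housing home against both rails, and leave the other things on the bench alone.

Things in the scene. Friction and masses are not known exactly. Their poses are not given: they have to be found in the camera images.
- chuck: Green magnetic chuck fixed to the bench, flat steel plate on top at z 50 mm. Origin on the bench; x away from the robot, y left, z up. Free plate x -85 to 75, y -130 to 150 mm. Dark rails 12 mm above it: long back rail at the far side (face at x = 75, y -130 to 160), short end rail at the left end (face at y = 150, x -75 to 75). Knob end: y -260 to -130, top at 50 mm.
- seat (a point): The point on the plate's top surface where the housing's origin lies when it is home against both rails: x 53, y 95, z 50 mm in the chuck's frame; axes parallel to the chuck's.
- housing: Loose dark cast pillow-block bearing housing, about 0.7 kg, standing on the plate: foot 44 (its x) by 110 (its y) by 16 mm high; above its middle a rounded body 38 (x) by 60 mm (y), top at 68 mm, with a steel bearing whose bore runs along x. Origin at the centre of the foot's underside, z up. Symmetrical: either long side may face the back rail.
- knob_axis (a point): Fixed point on the knob's vertical turning axis, at mid-height of its bar (80 mm above the bench): x 0, y -195, z 80 mm in the chuck's frame; axes parallel to the chuck's.
- knob_nose (a point): Point in the black knob's bar, 45 mm from the turning axis, 80 mm above the bench; turns with the knob, its x points outward along the nose. The bar is 16 mm wide, its nose reaches 60 mm from the axis, its tail 28 mm; it stands 66 to 96 mm above the bench, on a round hub 46 mm wide (56 to 68 mm) and a fixed disc 60 mm wide (50 to 56 mm).
- magnet_knob (a joint): Knob angle in rad, growing clockwise seen from above; stays where left, takes about 0.12 N m. At 0 (off) the nose points away from the robot (0.27 rad clockwise of the chuck's +x); it turns through the right side (-y) to its end stop at 2.6 (on), pointing back towards the robot. A small steel pin beside the nose marks that end.
- oil_can: Bystander: upright metal can, 60 mm in diameter, 110 mm high, left of the chuck; origin at the centre of its underside.
- spanner: Bystander: steel spanner about 180 mm long, lying in front of the chuck; origin under its middle.
- chuck_key: Bystander: T-shaped lathe chuck key, about 100 mm long with a 110 mm cross bar, 18 mm high, lying beyond the back rail; origin under the cross bar.
- bush: Bystander: flanged brass bush, 52 mm in diameter, 45 mm high, standing beyond the back rail; origin at the centre of its underside.

How it is judged:
By the outcome, as a careful person would: the job done as asked, in the order asked, and still so for the second after the job is handed in, with the robot touching nothing.
It also fails if it takes over 64 s, if anything falls off the work surface, if the arm or the gripper's body presses on something with over 40 N, if the wrist force passes 120 N, or if a joint passes its speed limit or range.

## Working session

There is one attempt and no reset: what is moved stays moved. The work goes in short steps, Python scripts to look and compute and a tool call to move; the robot and the scene stay as the last step left them, time stands still between calls to the robot, and variables do not carry over. Pictures are saved under pics/ and viewed, at most 10 in all, crops included, and the job is handed in when it is done.

Besides the shell and the picture viewer there is one more tool, called after "Request:" by a JSON object that holds its "fn" and its "kwargs". jog_arm: Moves the arm, as the interface text tells. Its arguments: {"type":"object","properties":{"commands":{"type":"string"},"fingers":{"type":"number"},"force":{"type":"number"}},"required":["commands"]}

```bash
mkdir -p pics; ls
cat > a.py <<'E'
from cell import *
import cv2,numpy as np
E
python3 - <<'E'
from a import *
for c in ("scene","side"):
    im=read_camera(c); cv2.imwrite(f"pics/{c}0.png",im[:,:,::-1])
    for l in ("chuck","seat","housing","knob_axis","knob_nose","oil_can","bush","chuck_key","spanner"):
        r=spot_point(c,l)
        print(c,l,[(np.round(d["pixel"],1).tolist(),round(d["confidence"],2)) for d in r[:2]])
    k=get_calibration(c);print(k)
s=get_state();print(s)
try: print(tip_reach)
except Exception as e: print(e)
E
```

```text
pics
scene chuck [([300.1, 222.3], 0.9), ([386.0, 223.1], 0.26)]
scene seat [([346.4, 187.0], 0.62)]
scene housing [([284.1, 207.3], 0.64)]
scene knob_axis [([242.1, 252.7], 0.78)]
scene knob_nose [([242.8, 271.5], 0.92)]
scene oil_can [([361.6, 169.2], 0.95)]
scene bush [([385.4, 224.4], 0.59)]
scene chuck_key [([374.9, 272.0], 0.89)]
scene spanner [([237.1, 200.6], 0.72)]
{'mtx': array([[420.63313491,   0.        , 318.39136123],
       [  0.        , 420.63313491, 197.97591009],
       [  0.        ,   0.        ,   1.        ]]), 'R': array([[ 0.88774818,  0.45980932,  0.021876  ],
       [ 0.28323165, -0.5081345 , -0.81337517],
       [-0.36288153,  0.7282683 , -0.58132803]]), 't': array([-0.61358118, -0.04855033,  0.98598637])}
side chuck [([323.5, 212.3], 0.94)]
side seat [([327.1, 216.2], 0.72), ([297.1, 236.0], 0.67)]
side housing [([337.9, 194.8], 0.94)]
side knob_axis [([335.5, 122.7], 0.71)]
side knob_nose [([327.4, 111.0], 0.78)]
side oil_can [([287.7, 321.4], 0.61)]
side bush [([244.5, 238.0], 0.7)]
side chuck_key [([244.5, 189.4], 0.75), ([326.1, 214.0], 0.15)]
side sp
[... 487 characters left out ...]
05,  1.60598404, -0.03407714,
        1.11075653, -0.06713671]), 'joint_vel': array([-4.19066994e-04,  5.99165396e-04, -3.14058090e-04, -5.55712742e-05,
        1.22949817e-03,  8.69919730e-04,  1.84712359e-03]), 'joint_torque': array([ 8.79530617e-04, -9.35544419e+01,  3.66321065e+00, -4.54560971e+01,
       -4.91578120e-02,  1.29338694e-02,  1.62702509e-04]), 'ee_pos': array([ 0.21539249, -0.63969747,  0.21946064]), 'orientation': array([ 9.86847082e-01,  1.61656537e-01,  5.55030913e-06, -5.88615058e-06]), 'wrist_force': array([-0.53074507,  0.77065657,  0.0537138 ]), 'wrist_torque': array([ 0.02584472,  0.01317803, -0.01849298]), 'grip_force': 0.0, 'grip_width': 0.09385624253604614}
0.014
```

View pics/scene0.png

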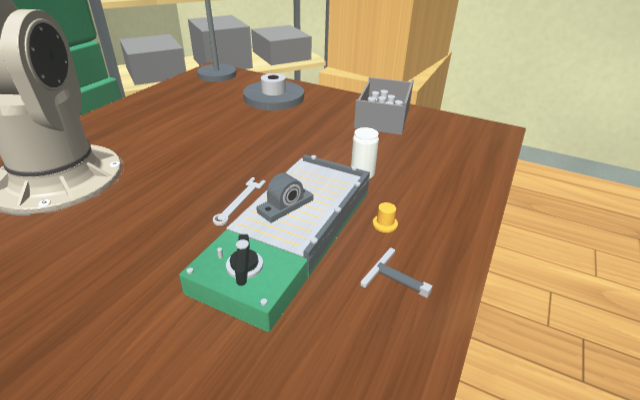

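View pics/side0.png

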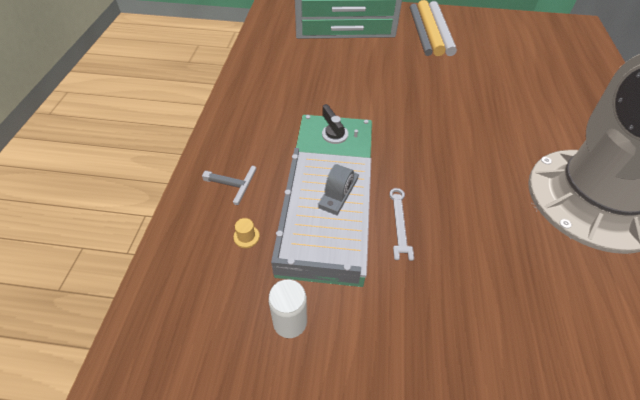

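```bash
cat > tri.py <<'E'
from a import *
S=get_calibration("scene");D=get_calibration("side")
def P(k):return k["mtx"]@np.c_[k["R"],k["t"]]
def tri(a,b):
    x=cv2.triangulatePoints(P(S),P(D),np.array(a,float),np.array(b,float));return (x[:3]/x[3]).ravel()
def onz(k,p,z):
    M=P(k);H=np.c_[M[:,:2],M[:,2]*z+M[:,3]];x=np.linalg.solve(H,[*p,1]);return x[:2]/x[2]
def proj(k,X):
    x=P(k)@np.r_[X,1];return x[:2]/x[2]
E
python3 - <<'E'
from tri import *
q=dict(chuck=([300.1,222.3],[323.5,212.3],0),seat=([346.4,187],[327.1,216.2],.05),seat2=([346.4,187],[297.1,236],.05),housing=([284.1,207.3],[337.9,194.8],.05),axis=([242.1,252.7],[335.5,122.7],.08),nose=([242.8,271.5],[327.4,111],.08),oil=([361.6,169.2],[287.7,321.4],0),bush=([385.4,224.4],[244.5,238],0),key=([374.9,272],[244.5,189.4],0),sp=([237.1,200.6],[397.1,224.7],0))
for n,(a,b,z) in q.items(): print(n,tri(a,b).round(4),onz(S,a,z).round(4),onz(D,b,z).round(4))
E
```

```text
chuck [0.5878 0.1244 0.0052] [0.5814 0.1296] [0.5911 0.1222]
seat [0.615  0.1964 0.0705] [0.6394 0.2265] [0.5797 0.1671]
seat2 [0.6354 0.2235 0.0515] [0.6394 0.2265] [0.6308 0.2206]
housing [0.5615 0.1059 0.0461] [0.5615 0.1013] [0.5639 0.1106]
axis [ 0.5887 -0.0713  0.0822] [ 0.5871 -0.0694] [ 0.5888 -0.0737]
nose [ 0.613  -0.1059  0.0836] [ 0.6126 -0.103 ] [ 0.6117 -0.1117]
oil [0.621  0.3706 0.0107] [0.612  0.3863] [0.6254 0.3676]
bush [0.7406 0.2083 0.0009] [0.7391 0.2089] [0.7422 0.2081]
key [ 0.771   0.0778 -0.0059] [0.7693 0.0707] [0.7727 0.0834]
sp [ 4.294e-01  1.288e-01 -4.000e-04] [0.4228 0.1288] [0.435  0.1332]
```

The scene camera shows the chuck with the housing turned on the plate (≈285,200). The black knob is at ≈(243,260) with its nose towards −y and away from the robot. The side camera agrees: housing ≈(340,188), knob ≈(335,125). I'll move over the chuck for a wrist view.

Request:
{"fn": "jog_arm", "kwargs": {"commands": "30 0 -30 5.77;30 0 -30 5.77;30 0 -30 5.77;25 -30 -15 0;25 -30 -10 0;25 -30 0 0;25 -30 0 0;25 -30 0 0;25 -30 0 0;22 -34 0 0;20 -35 0 0;20 -35 0 0", "fingers": 40}}

```text
time_s: 2.0
ee_pos: [0.5074, -0.3297, 0.3329]
orientation: [1.0, 0.011, 0.0, 0.0]
wrist_force: [0.3, -0.3, -0.2]
grip_width: 0.04
grip_force: 0.0
```

Request:
{"fn": "jog_arm", "kwargs": {"commands": "10 -38 0 0;8 -39 0 0;8 -39 0 0;4 -40 0 0;0 -40 0 0;0 -40 0 0;0 -40 0 0;0 -40 0 0;0 -40 0 0;0 -40 0 0;0 -30 0 0;0 0 0 0"}}

```text
time_s: 3.0
ee_pos: [0.5261, 0.1018, 0.3331]
orientation: [1.0, 0.015, 0.0, -0.001]
wrist_force: [-0.2, 0.2, -0.7]
grip_width: 0.0398
grip_force: 0.0
```

Run:
```python
from a import *
im=read_camera("wrist");k=get_calibration("wrist")
cv2.imwrite("pics/w1.png",im[:,:,::-1]);np.savez("w1.npz",**k,im=im)
for l in ("chuck","seat","housing","knob_axis","knob_nose"):
    print(l,[(np.round(d["pixel"],1).tolist(),round(d["confidence"],2)) for d in spot_point("wrist",l)[:2]])
print(-k["R"].T@k["t"],get_state()["ee_pos"])
```

```text
chuck [([308.0, 131.6], 0.66), ([477.5, 117.9], 0.24)]
seat [([241.0, 93.0], 0.92)]
housing [([320.3, 149.5], 0.67)]
knob_axis [([447.6, 132.3], 0.61)]
knob_nose [([479.8, 116.8], 0.63)]
[0.60438454 0.09866132 0.49809984] [0.52721208 0.09373954 0.33283178]
```

View pics/w1.png

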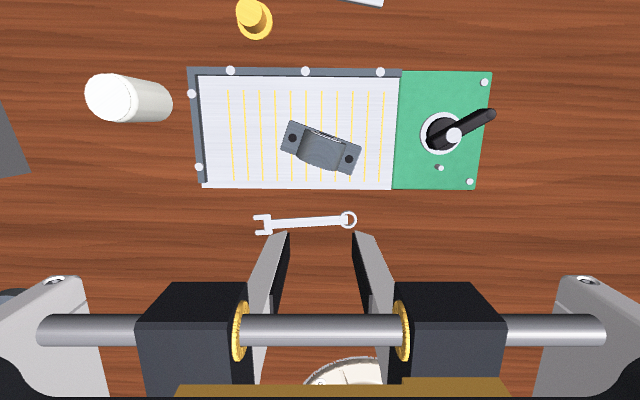

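The wrist view shows the whole chuck: plate corners ≈(203,188) and (393,189), end rail on the left, back rail on top. The housing is at (320,148), turned about 20°. The knob's axis is at (443,134) and its nose points to (490,113). I'll fit poses by unprojecting the green and housing masks.

```bash
cat > fit.py <<'E'
from tri import *
w=np.load("w1.npz");K={n:w[n] for n in("mtx","R","t")}
im=w["im"].astype(int);r,g,b=im[...,0],im[...,1],im[...,2]
gm=((g>r+40)&(g>b+15)).astype(np.uint8);gm[300:]=0
c=max(cv2.findContours(gm,0,2)[0],key=cv2.contourArea)
gq=cv2.approxPolyDP(c,8,True)[:,0]
print("green",gq.tolist(),[onz(K,p,.05).round(4).tolist() for p in gq])
from scipy.optimize import least_squares
# picked corners: plate near-left, plate/green near, green near right, green far right
pix=np.array([[203,188],[393.5,189],[475,190.5],[492,72.5]]);
# rail-foot corner inner and near-left plate edge
for p in pix: print(p,onz(K,p,.05).round(4))
for n,a,z in(("seat",[241,93],.05),("axis",[447.6,132.3],.08),("nose",[479.8,116.8],.08),("housing",[320.3,149.5],.05)): print(n,onz(K,a,z).round(4))
# housing foot corners at z .066 : picked
for p in [(289,120),(361,150),(354,175),(281,148)]: print("foot",onz(K,p,.066).round(4))
E
python3 fit.py; python3 -c "
import numpy as np,cv2
im=np.load('w1.npz')['im'][:,:,::-1]
cv2.imwrite('pics/c1.png',cv2.resize(im[60:195,185:375],None,fx=4,fy=4,interpolation=cv2.INTER_CUBIC))"
```

```text
green [[402, 71], [392, 188], [474, 188], [484, 125], [443, 155], [424, 149], [418, 133], [434, 112], [460, 119], [486, 108], [491, 72]] [[0.6689, -0.0117], [0.5032, -0.0131], [0.5066, -0.1384], [0.6001, -0.1374], [0.5554, -0.0841], [0.5634, -0.0549], [0.5862, -0.0434], [0.616, -0.0629], [0.6074, -0.1015], [0.6235, -0.1362], [0.671, -0.1347]]
[203. 188.] [0.4951 0.2762]
[393.5 189. ] [ 0.5016 -0.0155]
[475.  190.5] [ 0.5028 -0.1406]
[492.   72.5] [ 0.6704 -0.1362]
seat [0.6342 0.212 ]
axis [ 0.5894 -0.0739]
nose [ 0.6108 -0.1141]
housing [0.5585 0.0982]
foot [0.5995 0.1428]
foot [0.561  0.0402]
foot [0.5246 0.0481]
foot [0.5607 0.1542]
```

View pics/c1.png

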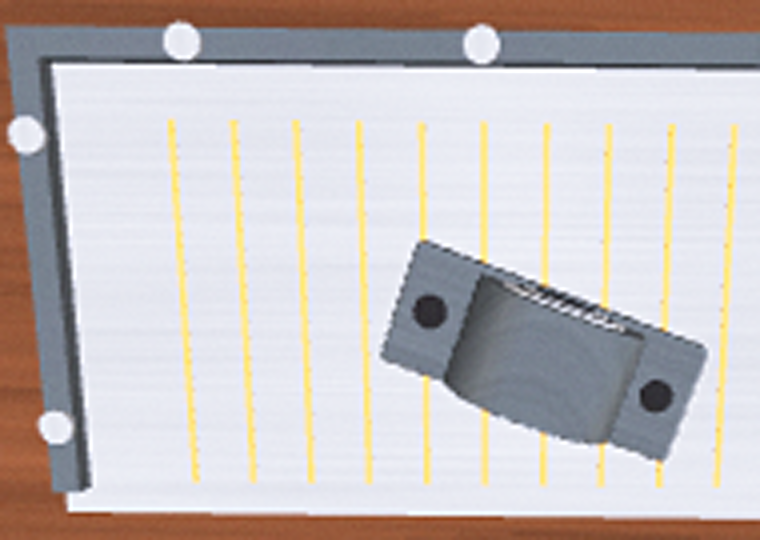

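Request:
{"fn": "jog_arm", "kwargs": {"commands": "-39 -11 0 0.5;0 0 38 0;0 0 38 0;0 0 38 0;0 0 38 0;0 0 38 0;0 0 34 0;0 0 20 0;0 0 10 0;0 0 8 0;0 0 0 0;0 0 0 0", "fingers": 60}}

```text
time_s: 4.3
ee_pos: [0.4885, 0.1051, 0.0717]
orientation: [1.0, 0.007, 0.001, -0.0]
wrist_force: [0.5, -0.2, -0.0]
grip_width: 0.0601
grip_force: 0.0
```

Run:
```python
from a import *
s=get_state();q=s["orientation"];print(s["time_s"],s["ee_pos"],2*np.degrees(np.arctan2(q[1],q[0])),s["wrist_force"])
from tri import *
w=np.load("w1.npz");K={n:w[n] for n in("mtx","R","t")}
print(onz(K,[197.7,76],.05),onz(K,[185+150,60+67.5],.05))
```

```text
4.3 [0.48849114 0.10508686 0.0716971 ] 0.7650800576606874 [ 0.48375306 -0.1724541  -0.0451457 ]
[0.65480847 0.27110471] [0.59063405 0.0777511 ]
```

Request:
{"fn": "jog_arm", "kwargs": {"commands": "8 0 2 -0.4;8 0 0 0;8 0 0 0;8 0 0 0;8 0 0 0;8 0 0 0;8 0 0 0;8 0 0 0;8 0 0 0;8 0 0 0;8 0 0 0;7 0 0 0"}}

```text
time_s: 5.3
ee_pos: [0.5833, 0.1074, 0.0687]
orientation: [1.0, 0.011, -0.0, -0.0]
wrist_force: [-6.6, 0.2, 3.9]
grip_width: 0.0603
grip_force: 2.9
```

Run:
```python
from a import *
im=read_camera("wrist");k=get_calibration("wrist")
cv2.imwrite("pics/w2.png",im[:,:,::-1]);np.savez("w2.npz",**k,im=im)
s=get_state();q=s["orientation"];print(s["time_s"],s["ee_pos"],2*np.degrees(np.arctan2(q[1],q[0])),s["wrist_force"])
```

```text
5.35 [0.58469098 0.10735092 0.06881932] 1.1940777563169764 [-0.37981324 -0.01658402  0.68846742]
```

View pics/w2.png

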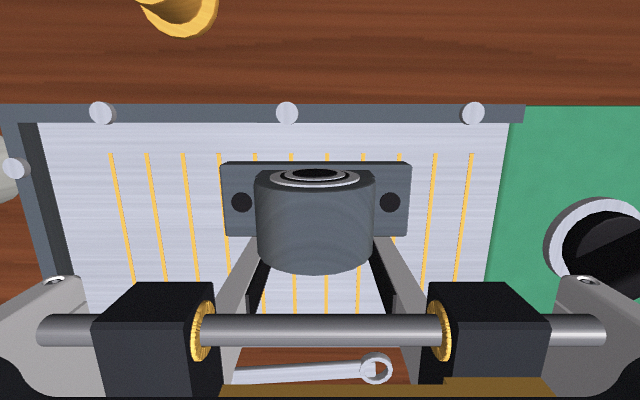

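The housing now sits square on both fingers (foot 221–411 px wide) and is still short of the back rail. I'll keep pushing.

Request:
{"fn": "jog_arm", "kwargs": {"commands": "5 0 0 0;5 0 0 0;4 0 0 0;3 0 0 0;2 0 0 0;0 0 0 0"}}

```text
time_s: 5.85
ee_pos: [0.6022, 0.1075, 0.0688]
orientation: [1.0, 0.01, 0.0, -0.0]
wrist_force: [-1.6, 0.3, 0.1]
grip_width: 0.0601
grip_force: 0.4
```

Request:
{"fn": "jog_arm", "kwargs": {"commands": "1 0 0 0;1 0 0 0;1 0 0 0;0 0 0 0"}}

```text
time_s: 6.18
ee_pos: [0.6049, 0.1076, 0.0688]
orientation: [1.0, 0.01, 0.0, -0.0]
wrist_force: [-2.4, -0.1, -1.2]
grip_width: 0.06
grip_force: 1.2
```

Request:
{"fn": "jog_arm", "kwargs": {"commands": "1 0 0 0;1 0 0 0;0 0 0 0"}}

```text
time_s: 6.43
ee_pos: [0.606, 0.1076, 0.0688]
orientation: [1.0, 0.01, -0.001, 0.0]
wrist_force: [-9.6, -0.3, 4.2]
grip_width: 0.0598
grip_force: 4.7
```

Request:
{"fn": "jog_arm", "kwargs": {"commands": "-20 0 0 0;-20 0 0 0;0 24 0 0;0 24 0 0;0 24 0 0;0 18 0 0;0 0 0 0;24 0 0 0;24 0 0 0;22 0 0 0;0 0 0 0;0 0 0 0", "fingers": 0}}

```text
time_s: 7.43
ee_pos: [0.6397, 0.0188, 0.0688]
orientation: [1.0, 0.01, 0.001, -0.0]
wrist_force: [-1.3, 0.6, -1.2]
grip_width: 0.0003
grip_force: 0.0
```

Run:
```python
from a import *
im=read_camera("wrist");k=get_calibration("wrist")
cv2.imwrite("pics/w3.png",im[:,:,::-1]);np.savez("w3.npz",**k,im=im)
s=get_state();q=s["orientation"];print(s["time_s"],s["ee_pos"],2*np.degrees(np.arctan2(q[1],q[0])),s["wrist_force"])
```

```text
7.4833 [0.63866729 0.01869412 0.06869013] 1.2129199861768574 [-0.62911797 -0.28520794 -0.38698072]
```

View pics/w3.png

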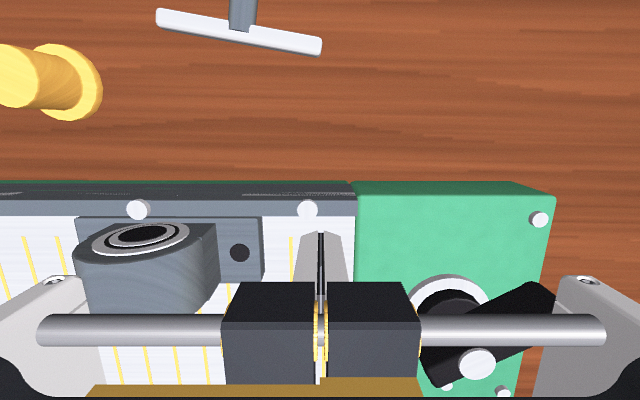

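The housing lies flush on the back rail, with its −y foot end at col≈263. The closed fingers are at col≈320, clear of it. Now the push along y.

Request:
{"fn": "jog_arm", "kwargs": {"commands": "-2.5 -8 0 0;0 -10 0 0;0 -10 0 0;0 -10 0 0;0 -10 0 0;0 -10 0 0;0 -10 0 0;0 -10 0 0;0 -10 0 0;0 -10 0 0;0 -10 0 0;0 -6 0 0"}}

```text
time_s: 8.48
ee_pos: [0.6331, 0.1335, 0.069]
orientation: [1.0, 0.011, -0.0, 0.0]
wrist_force: [-1.8, -5.8, 2.4]
grip_width: 0.0009
grip_force: 3.1
```

Request:
{"fn": "jog_arm", "kwargs": {"commands": "0 -4 0 0;0 -3 0 0;0 -2 0 0;0 0 0 0"}}

```text
time_s: 8.82
ee_pos: [0.633, 0.1415, 0.069]
orientation: [1.0, 0.011, -0.0, 0.0]
wrist_force: [-2.2, -4.8, 2.3]
grip_width: 0.0002
grip_force: 2.3
```

Request:
{"fn": "jog_arm", "kwargs": {"commands": "0 -1.5 0 0;0 -1.5 0 0;0 0 0 0"}}

```text
time_s: 9.07
ee_pos: [0.633, 0.1442, 0.069]
orientation: [1.0, 0.011, -0.0, 0.001]
wrist_force: [-2.3, -6.3, 3.1]
grip_width: 0.0003
grip_force: 3.1
```

Request:
{"fn": "jog_arm", "kwargs": {"commands": "0 -1.5 0 0;0 -1 0 0;0 0 0 0"}}

```text
time_s: 9.32
ee_pos: [0.633, 0.1466, 0.069]
orientation: [1.0, 0.011, -0.0, 0.001]
wrist_force: [-2.1, -7.1, 3.8]
grip_width: 0.0006
grip_force: 3.2
```

Request:
{"fn": "jog_arm", "kwargs": {"commands": "0 -1 0 0;0 -1 0 0;0 0 0 0"}}

```text
time_s: 9.57
ee_pos: [0.6329, 0.1485, 0.069]
orientation: [1.0, 0.01, -0.0, 0.001]
wrist_force: [-2.6, -7.0, 4.1]
grip_width: 0.0006
grip_force: 3.3
```

Request:
{"fn": "jog_arm", "kwargs": {"commands": "0 -1 0 0;0 -0.5 0 0;0 0 0 0"}}

```text
time_s: 9.82
ee_pos: [0.6329, 0.1499, 0.0689]
orientation: [1.0, 0.01, -0.0, 0.001]
wrist_force: [-1.1, -6.4, 3.2]
grip_width: 0.0002
grip_force: 3.4
```

Request:
{"fn": "jog_arm", "kwargs": {"commands": "0 -1 0 0;0 -1 0 0;0 0 0 0"}}

```text
time_s: 10.07
ee_pos: [0.6328, 0.152, 0.069]
orientation: [1.0, 0.01, -0.0, 0.001]
wrist_force: [-2.3, -7.2, 3.7]
grip_width: 0.0004
grip_force: 3.4
```

Request:
{"fn": "jog_arm", "kwargs": {"commands": "0 -1 0 0;0 0 0 0"}}

```text
time_s: 10.23
ee_pos: [0.6328, 0.1529, 0.069]
orientation: [1.0, 0.01, -0.0, 0.001]
wrist_force: [-1.2, -7.6, 3.9]
grip_width: 0.0002
grip_force: 3.5
```

Run:
```python
from a import *
im=read_camera("wrist");k=get_calibration("wrist")
np.savez("w4.npz",**k,im=im)
s=read_camera("side")
a=cv2.resize(im[100:300,:320],None,fx=2,fy=2);b=cv2.resize(s[200:300,250:400],(640,427)) 
cv2.imwrite("pics/w4.png",cv2.resize(np.vstack([a[:,:,::-1],b[:,:,::-1]]),(465,600)))
```

```text
(no output)
```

View pics/w4.png

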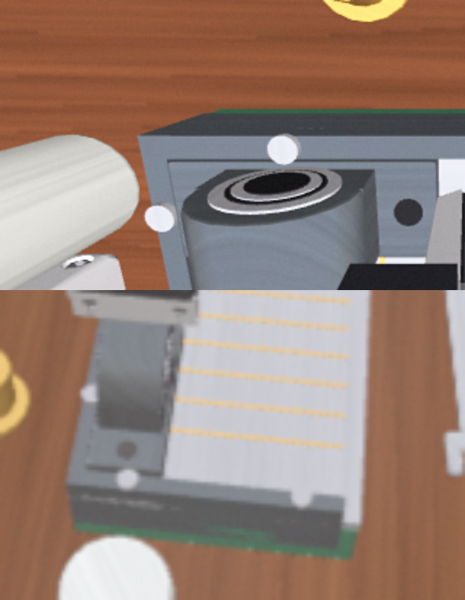

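The crops show the foot within a millimetre or two of the end rail and flush on the back rail. I'll push on until the force rises.

Request:
{"fn": "jog_arm", "kwargs": {"commands": "0 -1 0 0;0 -0.5 0 0;0 0 0 0"}}

```text
time_s: 10.58
ee_pos: [0.6328, 0.1545, 0.0689]
orientation: [1.0, 0.01, -0.0, 0.001]
wrist_force: [-2.6, -6.6, 4.4]
grip_width: 0.0003
grip_force: 3.4
```

Request:
{"fn": "jog_arm", "kwargs": {"commands": "0 -1 0 0;0 -0.5 0 0;0 0 0 0"}}

```text
time_s: 10.83
ee_pos: [0.6328, 0.1546, 0.069]
orientation: [1.0, 0.01, -0.0, 0.001]
wrist_force: [-2.5, -12.2, 6.1]
grip_width: 0.0005
grip_force: 6.0
```

Request:
{"fn": "jog_arm", "kwargs": {"commands": "0 10 0 0;-20 5 0 0;-35 0 0 0;0 -25 0 0;0 -30 0 0;0 -27 0 0;0 0 0 0;12 0 0 0;9 0 0 0;4 0 0 0;0 0 0 0", "fingers": 60}}

```text
time_s: 11.75
ee_pos: [0.6027, 0.2223, 0.0687]
orientation: [1.0, 0.01, 0.0, -0.0]
wrist_force: [-0.5, -0.2, 0.5]
grip_width: 0.0598
grip_force: 0.0
```

Request:
{"fn": "jog_arm", "kwargs": {"commands": "1.5 0 0 0;1 0 0 0;0 0 0 0"}}

```text
time_s: 12.0
ee_pos: [0.6035, 0.2223, 0.0686]
orientation: [1.0, 0.01, -0.001, 0.0]
wrist_force: [-2.9, -0.5, 0.8]
grip_width: 0.0598
grip_force: 2.0
```

Request:
{"fn": "jog_arm", "kwargs": {"commands": "1 0 0 0;0.5 0 0 0;0 0 0 0"}}

```text
time_s: 12.25
ee_pos: [0.6037, 0.2223, 0.0686]
orientation: [1.0, 0.011, -0.002, 0.001]
wrist_force: [-13.4, -1.8, 8.6]
grip_width: 0.0604
grip_force: 6.7
```

Homed: both rails gave a firm stop. Next I'll back off and get the knob's geometry.

Request:
{"fn": "jog_arm", "kwargs": {"commands": "-15 0 0 0;-20 0 -10 0;0 0 -40 -7;0 20 -40 -7;0 35 -30 -7;0 35 0 -7;0 35 0 0;0 35 0 0;0 35 0 0;0 35 0 0;0 0 0 0", "fingers": 0}}

```text
time_s: 13.17
ee_pos: [0.6649, 0.0107, 0.182]
orientation: [0.969, 0.246, 0.0, 0.001]
wrist_force: [-0.3, -1.9, -0.6]
grip_width: 0.0003
grip_force: 0.0
```

Run:
```python
from tri import *
import cell
read_camera("wrist");K=get_calibration("wrist")
for l,z in(("knob_axis",.08),("knob_nose",.08),("seat",.05),("housing",.05)):
    print(l,[(onz(K,d["pixel"],z).round(4),round(d["confidence"],2)) for d in spot_point("wrist",l)[:2]])
r=cut_out("wrist","magnet_knob")[0]; m=r["region"]; print(r["confidence"],m.sum())
ys,xs=np.nonzero(m)
w=np.load("w1.npz");K1={n:w[n] for n in("mtx","R","t")}
print("w1 tip corners",onz(K1,[492,110],.096),onz(K1,[495,116],.096),"pin",onz(K1,[440,167],.06))
im=w["im"];d=(im.max(2)<60).astype(np.uint8);d[:,:415]=0;d[:,500:]=0;d[:90]=0;d[165:]=0
c=max(cv2.findContours(d,0,2)[0],key=cv2.contourArea);print(c.reshape(-1,2)[::3].tolist())
s=get_state();q=s["orientation"];print(s["time_s"],s["ee_pos"],2*np.degrees(np.arctan2(q[1],q[0])),s["joint_positions"].round(2))
```

```text
knob_axis []
knob_nose [(array([ 0.6132, -0.1047]), 0.57)]
seat [(array([0.634 , 0.3248]), 0.39)]
housing [(array([0.63  , 0.2216]), 0.94)]
0.61 112
w1 tip corners [ 0.61932155 -0.12016533] [ 0.61207172 -0.12536377] pin [ 0.53890467 -0.07807548]
[[488, 108], [478, 110], [475, 111], [472, 113], [468, 115], [465, 117], [461, 119], [458, 121], [454, 122], [450, 125], [447, 126], [443, 129], [440, 130], [437, 132], [432, 134], [429, 130], [433, 124], [436, 121], [440, 118], [438, 119], [433, 121], [428, 127], [427, 131], [426, 134], [426, 138], [427, 144], [429, 147], [433, 148], [438, 148], [441, 149], [442, 147], [445, 145], [449, 143], [446, 141], [444, 144], [440, 145], [439, 147], [435, 146], [434, 143], [434, 140], [438, 138], [442, 135], [445, 133], [447, 129], [450, 127], [459, 126], [463, 123], [466, 122], [470, 119], [473, 118], [476, 116], [480, 114], [483, 112], [487, 110]]
13.4667 [0.66213547 0.02049142 0.18257434] 29.087738191831164 [ 0.16  0.47 -0.39  1.65  0.2   1.06 -1.35]
```

Request:
{"fn": "jog_arm", "kwargs": {"commands": "-28.7 29.6 0 0.7;-28.7 29.6 0 0;-28.7 29.6 0 0;0 0 0 0;0 0 35 0;0 0 30 0;0 0 22 0;0 0 11 0;0 0 0 0;0 0 0 0"}}

```text
time_s: 14.3
ee_pos: [0.6296, -0.0994, 0.0849]
orientation: [0.97, 0.245, 0.0, -0.0]
wrist_force: [1.0, 0.3, 0.1]
grip_width: 0.0006
grip_force: 0.0
```

```bash
cat > st.py <<'E'
from tri import *
s=get_state();q=s["orientation"];y=np.arctan2(q[1],q[0])*2
A=np.array([.589,-.0735]);v=s["ee_pos"][:2]-A
X=np.array([np.cos(y),np.sin(y)]);Y=np.array([np.sin(y),-np.cos(y)])
print(s["time_s"],s["ee_pos"],"yaw",np.degrees(y),"d",1e3*v@X,"r",1e3*v@Y,s["wrist_force"].round(1),s["wrist_torque"].round(2),s["joint_positions"].round(2))
E
python3 st.py
```

```text
14.3 [ 0.62958334 -0.0993736   0.08492594] yaw 28.335550603142554 d 23.440262229622178 r 42.03574989155534 [1.  0.3 0.1] [-0.02 -0.06 -0.05] [ 0.31  0.53 -0.34  1.79  0.22  0.86 -1.21]
```

Request:
{"fn": "jog_arm", "kwargs": {"commands": "-4 0 0 0;-3 0 0 0;-5.2 1.6 0 7;-5.2 1.6 0 7;-5.2 1.6 0 7;-5.2 1.6 0 7;-5.2 1.6 0 7;-5.2 1.6 0 7;0 0 0 0"}}

```text
time_s: 15.05
ee_pos: [0.5948, -0.1192, 0.0859]
orientation: [0.992, -0.123, 0.001, 0.0]
wrist_force: [0.2, -0.7, 0.1]
grip_width: 0.0006
grip_force: 0.0
```

```bash
python3 st.py
```

```text
15.05 [ 0.59481231 -0.11917496  0.08585597] yaw -14.13029684438233 d 16.786974991933807 r 42.87402916494133 [ 0.2 -0.7  0.1] [ 0.06 -0.02  0.06] [ 0.22  0.47 -0.17  1.87  0.11  0.81 -1.82]
```

Run:
```python
from tri import *
for c in("scene","side"):
    im=read_camera(c)
    k=S if c=="scene" else D
    for l in ("knob_nose","knob_axis"):
        print(c,l,[(onz(k,d["pixel"],.08).round(4),round(d["confidence"],2)) for d in spot_point(c,l)[:2]])
    p=proj(k,[.589,-.0735,.08]).astype(int)
    x=cv2.resize(im[p[1]-60:p[1]+60,p[0]-60:p[0]+60,::-1],(390,390),interpolation=cv2.INTER_CUBIC)
    o=x if c=="scene" else np.hstack([o,x])
cv2.imwrite("pics/k1.png",o)
```

```text
scene knob_nose [(array([ 0.5757, -0.1081]), 0.83)]
scene knob_axis [(array([ 0.5844, -0.0717]), 0.7)]
side knob_nose [(array([ 0.5791, -0.1137]), 0.83), (array([ 0.5883, -0.0704]), 0.61)]
side knob_axis [(array([ 0.5903, -0.0613]), 0.97)]
```

View pics/k1.png

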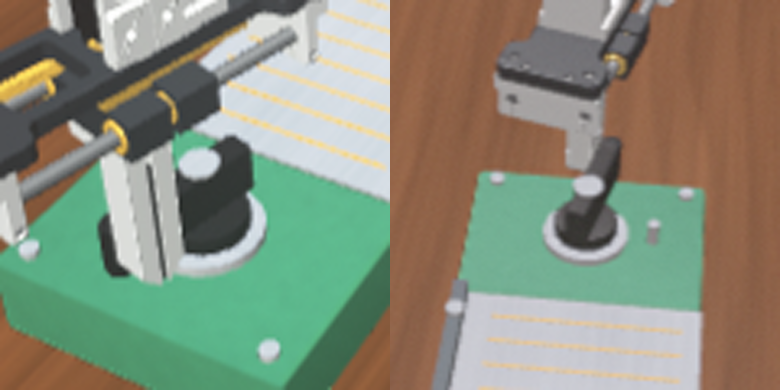

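Both crops show the knob following, with the nose now near −105°. Continuing, and watching joint 7's range.

Request:
{"fn": "jog_arm", "kwargs": {"commands": "-5.2 1.6 0.5 7;-5.2 1.6 0.5 7;-5.2 1.6 0 7;-5.2 1.6 0 7;0 0 0 0"}}

```text
time_s: 15.77
ee_pos: [0.573, -0.1159, 0.0834]
orientation: [0.934, -0.358, -0.0, 0.0]
wrist_force: [0.3, 0.5, 0.4]
grip_width: 0.0004
grip_force: 0.0
```

```bash
python3 st.py
```

```text
15.7667 [ 0.57300866 -0.115932    0.08343411] yaw -42.01230960108432 d 16.517741252167657 r 42.22986557169453 [0.3 0.5 0.4] [ 0.1  -0.05 -0.06] [ 0.14  0.44 -0.06  1.92  0.04  0.78 -2.25]
```

Request:
{"fn": "jog_arm", "kwargs": {"commands": "-5.2 1.6 0 7;-5.2 1.6 0 7;-5.2 1.6 0 6;0 0 0 0"}}

```text
time_s: 16.1
ee_pos: [0.5592, -0.107, 0.0833]
orientation: [0.858, -0.513, -0.0, 0.0]
wrist_force: [0.0, -0.6, -0.2]
grip_width: 0.0004
grip_force: 0.0
```

```bash
python3 st.py
```

```text
16.1 [ 0.55924607 -0.10696788  0.08328521] yaw -61.71716766432073 d 15.374323712346378 r 42.05978641913312 [ 0.  -0.6 -0.2] [ 0.09  0.01 -0.03] [ 0.06  0.42  0.02  1.96 -0.01  0.76 -2.56]
```

Request:
{"fn": "jog_arm", "kwargs": {"commands": "-2 0 0 0;-2 0.3 0 0;-2 0.3 0 0;0 0 0 0"}}

```text
time_s: 16.43
ee_pos: [0.5564, -0.1023, 0.0834]
orientation: [0.859, -0.512, 0.0, -0.0]
wrist_force: [-0.1, -2.9, -0.5]
grip_width: 0.0004
grip_force: 1.5
```

Request:
{"fn": "jog_arm", "kwargs": {"commands": "-1 0.3 0 0;-1 0.3 0 0;0 0 0 0"}}

```text
time_s: 16.68
ee_pos: [0.555, -0.1006, 0.0834]
orientation: [0.859, -0.513, 0.0, -0.0]
wrist_force: [2.1, -1.8, -1.4]
grip_width: 0.0003
grip_force: 1.7
```

Request:
{"fn": "jog_arm", "kwargs": {"commands": "-1 0.3 0 0;-1 0.3 0 0;0 0 0 0"}}

```text
time_s: 16.93
ee_pos: [0.554, -0.0997, 0.0836]
orientation: [0.858, -0.513, 0.001, -0.0]
wrist_force: [5.7, -5.4, -3.5]
grip_width: 0.0004
grip_force: 3.4
```

Request:
{"fn": "jog_arm", "kwargs": {"commands": "-1 0 0 0;-1 0 0 0;0 0 0 0"}}

```text
time_s: 17.18
ee_pos: [0.5538, -0.0993, 0.0837]
orientation: [0.858, -0.513, 0.002, -0.0]
wrist_force: [11.4, -13.2, -8.4]
grip_width: 0.0005
grip_force: 7.8
```

Request:
{"fn": "jog_arm", "kwargs": {"commands": "-1 0 0 0;0 0 0 0;0 0 0 0"}}

```text
time_s: 17.43
ee_pos: [0.5538, -0.0991, 0.0838]
orientation: [0.858, -0.514, 0.002, 0.0]
wrist_force: [14.4, -17.6, -10.1]
grip_width: 0.0005
grip_force: 9.9
```

```bash
python3 st.py
```

```text
17.4333 [ 0.55377222 -0.09913332  0.08375554] yaw -61.81131327246936 d 5.952338969503181 r 43.15823818833438 [ 14.4 -17.6 -10.1] [-3.92 -3.14 -0.26] [ 0.05  0.4   0.02  1.98 -0.01  0.75 -2.58]
```

The knob is at a firm stop. I'll retract and verify.

Request:
{"fn": "jog_arm", "kwargs": {"commands": "6 0 0 0;8 0 0 0;4 0 -20 0;0 0 -40 0;0 0 -40 0;0 0 -40 5;0 0 -40 7;20 20 -30 7;20 30 0 7;20 30 0 7;0 0 0 7;0 0 0 0"}}

```text
time_s: 18.43
ee_pos: [0.5336, -0.1461, 0.2669]
orientation: [0.741, -0.672, -0.006, 0.007]
wrist_force: [-0.2, 0.4, 0.2]
grip_width: 0.0004
grip_force: 0.0
```

```bash
python3 st.py
python3 - <<'E'
from tri import *
for c in("scene","side"):
    im=read_camera(c);k=S if c=="scene" else D
    for l,z in (("knob_nose",.08),("knob_axis",.08),("housing",.05),("seat",.05)):
        print(c,l,[(onz(k,d["pixel"],z).round(4),round(d["confidence"],2)) for d in spot_point(c,l)[:2]])
    x=cv2.resize(im[80:320,150:450,::-1],(400,320),interpolation=cv2.INTER_CUBIC) if c=="scene" else cv2.resize(im[90:330,200:440,::-1],(400,400))[:320]
    o=x if c=="scene" else np.hstack([o,x])
cv2.imwrite("pics/k2.png",o)
E
```

```text
18.4333 [ 0.53364681 -0.14608607  0.26692518] yaw -84.41300765899312 d 66.8522324976214 r 62.156990596992806 [-0.2  0.4  0.2] [ 0.18 -0.07 -0.  ] [-0.48  0.23  0.75  1.84 -0.17  1.15 -2.72]
scene knob_nose [(array([ 0.5462, -0.0778]), 0.82)]
scene knob_axis [(array([ 0.5916, -0.0762]), 0.72), (array([0.6299, 0.0367]), 0.65)]
scene housing [(array([0.6329, 0.2194]), 0.9), (array([0.6264, 0.2386]), 0.24)]
scene seat [(array([0.632 , 0.2329]), 0.8)]
side knob_nose [(array([ 0.5492, -0.0803]), 0.64)]
side knob_axis [(array([0.5789, 0.1822]), 0.24)]
side housing [(array([0.637 , 0.2248]), 0.83), (array([0.6362, 0.2216]), 0.39)]
side seat [(array([0.6332, 0.2209]), 0.92)]
```

View pics/k2.png

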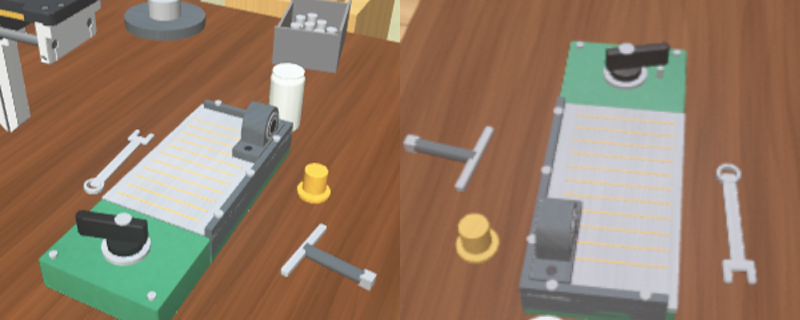

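The knob's nose rests beside the pin, pointing back at the robot. The housing sits in the corner against both rails, the bystanders are where they were, and the gripper is clear.

```bash
python3 -c "
from cell import *
print(job_done())"
```

```text
the job is handed in; nothing more can be done
None
```

The housing is pushed home against both rails and the magnet knob is turned clockwise to its end stop; the job is handed in at about 18.5 s, with the other things on the bench untouched.

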